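Switch the lobby to evening light

ROBOT

A 7-joint arm with a two-finger parallel gripper is mounted at the origin on the work surface. World frame = base frame: x ahead of the robot, y to its left, z up, the work surface at z = 0. Lengths are in mm, angles in rad, forces in N, time in s.
With the tool pointing down it reaches from about 350 to 900 mm from the base axis. Payload 8.1 kg.
Tool frame: the origin (TCP) lies at the very end of the fingers, on their centre line; the grasp point (between the pads) lies manip.grip_depth behind it (manip.grip_depth is the distance from the TCP to the grasp point, in mm); z points along the fingers, y is the direction in which the jaws open and shut (so a half turn about z gives the same grasp; the last joint's range is limited). The gripper opens to 85 mm and grips with 20 to 120 N. Pads are 22 mm wide; open, the fingers measure 114 mm over their backs; the gripper's body (76 mm by 85 mm) begins 54 mm behind the grasp point. The pads swing forward as they close: fully open they stand 13 mm farther back than shut.
Start: joints at [1.217, 0.434, 0.025, 1.573, -0.012, 1.134, -0.075], TCP at [155.087, -605.466, 231.323] pointing down, gripper open.
Joint ranges: [-2.62, 2.62], [-0.44, 2.09], [-1.27, 1.32], [0.08, 2.57], [-1.32, 4.46], [0.12, 2], [-2.74, 2.74]. Speed limits (rad/s): [2.22, 2.22, 3.01, 3.01, 3.14, 3.14, 3.14].

INTERFACE

Orientations are given as a unit quaternion [w, x, y, z].
In Python, from bench import manip gives the robot as it stands.
- The arm moves only by the tool jog_arm, never from a script. Its argument "motion" is text: rows parted by semicolons, each of 7 numbers parted by spaces: the turn, a rotation vector about the tool's x, y, z in degrees, then the shift along the tool's x, y, z in mm, then the gripper's target within -1 to 1 (shut at 1, half-way at 0, fully open at -1). A call has exactly 8 rows; each row is the pose to reach, as a shift and turn from the pose measured when the call began, along the tool's axes at that moment; what a row does not reach only later rows make up. A row lasts 1/10 s, in which the tool goes at most 50 mm and 8.59 degrees, less where a joint would pass 70% of its speed; a pose out of reach is approached as far as the arm can. A call with a gripper value outside its range is refused whole. The fingers move at their own pace and stop on an object; "squeeze" is the grip in N (left out, the last holds). Time passes only in rows, so rows that repeat a pose let the fingers close, or fill a call up. It gives the time, the measured TCP pose, the force and the opening at its end, in the units of the state.
- manip.state(): the state, without advancing time (a new reading comes with each control period).
- manip.read_camera(name): name is "side" or "top"; returns a dict with "color" (400x640x3 uint8, red, green, blue), "depth" (400x640 float32, mm along the optical axis (not along the pixel's ray), 0 where there is no reading), "fx", "fy", "cx", "cy" (pixels), "dist_coeffs" ([k1, k2, p1, p2, k3] as OpenCV has them; the pictures are not rectified), "R" (3x3) and "t" (3): a world point X has camera coordinates R X + t. Camera axes: x right, y down, z forward; pixel columns grow to the right and rows downward; lengths in mm; the calibration is good to about 2 mm. A picture is of the moment at which its call begins.
- manip.sign_off(): hands the job in, once; it reports no verdict.
Trained networks look in a picture, given as the dict that the camera call returned (one of the last four; its "shot" number tells which), for a name from the list of things; names that differ only in an ending like _2 or _b are one class to them, and where a whole thing is asked for, a point or a joint stands for the part that bears it (a point fixed in the world has none). Each returns a list of dicts, best first, with "confidence" (0 to 1); they miss things now and then, are a little off and sometimes report something else, mostly with a low value. They report only what shows in the picture. A call takes as long as a camera call.
- manip.spot_in(picture, name): "rect" ([left, top, right, bottom] in pixels, round what is visible of it).
- manip.outline_of(picture, name): "region" (400x640 bool, what is visible of it) and "rect" ([left, top, right, bottom] in pixels, round what is visible of it).
The state is a dict: "time_s": time; "joint_pos": joint angles; "joint_vel": joint speeds; "effort": joint torques, N m; "tcp_pos": TCP position; "eef_rot": TCP orientation; "contact_force": force on the tool from outside, world axes, zero at the start; "torque": the same for the moment, N m; "opening": opening from 0.0 (shut) to 1.0 (fully open).
Only numpy, scipy, OpenCV 4.12 (cv2) and the standard library are available. Lean on these libraries where they do the work, as an engineer would, in place of code of your own. Each camera call takes 0.05 s, during which the arm holds its last target. There are 200 camera calls.

TASK

The day-light key (white) is down on the hotel's light switch unit. Press the amber evening key all the way down so that it stays down and the white key pops up, without pressing the green key or pushing the service bell about.

Things in the scene. Friction and masses are not known exactly. Their poses are not given: they have to be found in the camera images.
- amber_top (a point): Centre of the top face of the amber-orange key, the one to press. Cap 48 mm (its x) by 34 mm (its y, along the row of keys), flat; moves straight down. Up now: top 79 mm above the counter. Travel 18 mm to the stop; spring about 1 N, up to 4 N with the latch, more only at the stop. Pressed 14 mm or more it latches and, let go, stays 13 mm down (top at 66 mm) while the key that was down springs up.
- white_top (a point): Centre of the top face of the white key, same size and behaviour. Starts latched down, top 66 mm above the counter; 79 mm once it has sprung up. The three keys (amber, white, green) stand in a row in any order, 50 mm apart centre to centre, on a mahogany switch unit (110 x 180 mm, 55 mm high) that stands fixed on the counter, turned up to 23 degrees.
- green_top (a point): Centre of the top face of the green key, same size and behaviour. Starts up (top 79 mm above the counter) and is not to be pressed.
- bell: Loose chrome service bell on a black base, 84 mm across, 56 mm high, beside one end of the switch unit; origin at the centre of its underside, z up. A green glass ashtray stands at the other end; a pewter card holder and a brass room key lie beyond the unit. All are lower than the keys.

How it is judged (in metres and radians):
At the end, for the whole second after the job is handed in: The amber key stays down by itself (top less than 70 mm above the counter), the white and green keys are up (tops more than 74 mm above the counter), and the bell stands within 30 mm of where it was (height (world z) of amber_top below 0.07 m and height (world z) of each of white_top, green_top above 0.074 m and distance of bell from where it was at the start of the episode below 0.03 m); the robot touches nothing.
It fails at once if the green key is pressed (9 mm or more) (height (world z) of green_top below 0.07 m).
It fails at once if the service bell is pushed more than 30 mm (distance of bell from where it was at the start of the episode above 0.03 m).
It also fails if it takes over 32 s, if anything falls off the work surface, if the arm or the gripper's body presses on something with over 40 N, if the wrist force passes 120 N, or if a joint passes its speed limit or range.

## Working session

There is one attempt and no reset: what is moved stays moved. The work goes in short steps, Python scripts to look and compute and a tool call to move; the robot and the scene stay as the last step left them, time stands still between calls to the robot, and variables do not carry over. Pictures are saved under pics/ and viewed, about 8 in all and at most 12, crops included, and the job is handed in when it is done.

Besides the shell and the picture viewer there is one more tool, called after "Call:" as a command line: name --argument value ..., lists and objects as JSON in quotes. jog_arm: Moves the arm, as the interface text tells. Its arguments: {"type":"object","properties":{"motion":{"type":"string"},"squeeze":{"type":"number"}},"required":["motion"]}

```bash
mkdir -p pics
cat > h.py <<'E'
import numpy as np, cv2
from bench import manip
def snap(cam,fn=None):
    p=manip.read_camera(cam)
    if fn: cv2.imwrite('pics/'+fn,p['color'][:,:,::-1])
    return p
def pts(p,mask):
    K=np.array([[p['fx'],0,p['cx']],[0,p['fy'],p['cy']],[0,0,1]])
    v,u=np.nonzero(mask&(p['depth']>0)); z=p['depth'][v,u]
    n=cv2.undistortPoints(np.c_[u,v].astype(float)[:,None],K,np.array(p['dist_coeffs']))[:,0]
    return (np.c_[n*z[:,None],z]-np.array(p['t']))@np.array(p['R'])
E
python3 - <<'E'
from h import *
for c in('top','side'):
    p=snap(c,c+'0.png')
    for n in('amber_top','white_top','green_top','bell'):
        for d in manip.outline_of(p,n)[:2]:
            X=pts(p,d['region']); print(c,n,round(d['confidence'],2),np.round(d['rect']),end=' ')
            if len(X)>5:
                t=X[X[:,2]>np.percentile(X[:,2],90)-5]; print(len(t),t.mean(0).round(1),np.median(t[:,2]).round(1))
s=manip.state();print(s['tcp_pos'],s['eef_rot'],s['opening'],s['time_s'],manip.grip_depth)
from scipy.spatial.transform import Rotation as R
q=s['eef_rot'];print(R.from_quat([q[1],q[2],q[3],q[0]]).as_matrix().round(3))
E
```

```text
top amber_top 0.75 [254. 188. 275. 215.] 357 [563.7 160.6  78.3] 78.2
top white_top 0.8 [279. 190. 298. 210.] 346 [567.3 110.7  65.4] 65.3
top green_top 0.6 [307. 184. 322. 205.] 353 [571.6  61.2  78.3] 78.2
top bell 0.66 [202. 200. 238. 232.] 314 [537.9 271.9  42.1] 41.4
side amber_top 0.81 [293. 162. 322. 186.] 275 [560.5 158.9  78.2] 78.3
side white_top 0.84 [303. 185. 329. 203.] 295 [564.6 109.6  65.4] 65.5
side green_top 0.62 [308. 197. 342. 220.] 345 [568.8  59.4  78.4] 78.6
side bell 0.62 [272. 150. 307. 184.] 173 [534.4 255.5  46.9] 43.6
[ 155.08732196 -605.42226831  231.31124628] [-2.06627587e-05  9.92152308e-01  1.25035187e-01 -4.09921786e-06] 1.0019831359893987 0.5 18.700000000000003
[[ 0.969  0.248 -0.   ]
 [ 0.248 -0.969  0.   ]
 [-0.    -0.    -1.   ]]
```

View pics/top0.png

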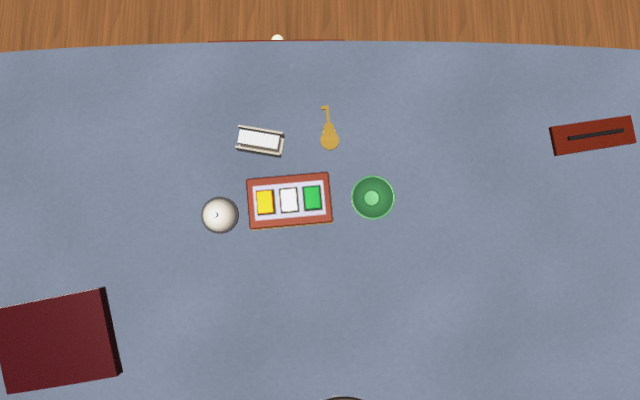

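View pics/side0.png

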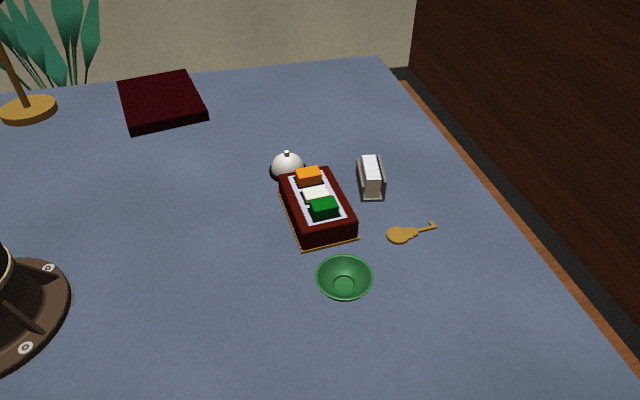

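The top view shows amber at (265,202), white at (289,200), green at (312,197) and the bell at (220,215), and both cameras agree. The amber key is at about (562,160,79). I'll fly over with the gripper shut.

Call:
jog_arm --motion "0 0 0 30 -33 0 1; 0 0 0 60 -66 0 1; 0 0 0 90 -99 0 1; 0 0 0 120 -132 0 1; 0 0 0 150 -165 0 1; 0 0 0 180 -198 0 1; 0 0 0 210 -231 0 1; 0 0 0 240 -264 0 1" --squeeze 40

```text
time_s: 1.3
tcp_pos: [322.7, -288.6, 231.6]
eef_rot: [0.0, 0.992, 0.125, 0.0]
contact_force: [0.3, 0.7, 0.1]
opening: -0.002
```

Call:
jog_arm --motion "0 0 0 30 -33 0 1; 0 0 0 60 -66 0 1; 0 0 0 90 -99 0 1; 0 0 0 120 -132 0 1; 0 0 0 150 -165 0 1; 0 0 0 180 -198 0 1; 0 0 0 210 -231 0 1; 0 0 0 240 -264 0 1"

```text
time_s: 2.1
tcp_pos: [490.4, 28.3, 231.8]
eef_rot: [0.0, 0.992, 0.125, 0.001]
contact_force: [1.0, -0.9, -0.4]
opening: -0.002
```

Call:
jog_arm --motion "0 0 0 25 -27 0 1; 0 0 0 50 -54 0 1; 0 0 0 76 -82 0 1; 0 0 0 102 -110 0 1; 0 0 0 102 -110 40 1; 0 0 0 102 -110 80 1; 0 0 0 102 -110 110 1; 0 0 0 102 -110 110 1"

```text
time_s: 2.9
tcp_pos: [559.6, 158.8, 117.9]
eef_rot: [0.001, 0.992, 0.125, -0.003]
contact_force: [-0.6, 0.1, 0.9]
opening: 0.004
```

Run:
```python
from h import *
a=snap('top');b=snap('side')
for i in(a,b):print(manip.state()['tcp_pos'])
A=a['color'][120:280,180:400];B=b['color'][80:240,220:440]
cv2.imwrite('pics/c1.png',cv2.resize(np.hstack([A,B])[:,:,::-1],None,fx=1.8,fy=1.8,interpolation=2))
for p in(a,b):
    X=pts(p,p['depth']>0); m=(abs(X[:,0]-562)<40)&(abs(X[:,1]-160)<40)&(X[:,2]>108)&(X[:,2]<150)
    print(m.sum(), X[m].min(0) if m.any() else '',X[m].max(0) if m.any() else '')
```

```text
[562.32563413 160.14934282 122.34283152]
[562.32563413 160.14934282 122.34283152]
0  
151 [547.75192932 140.67003501 119.71101339] [569.20304291 160.32455938 149.93270508]
```

View pics/c1.png

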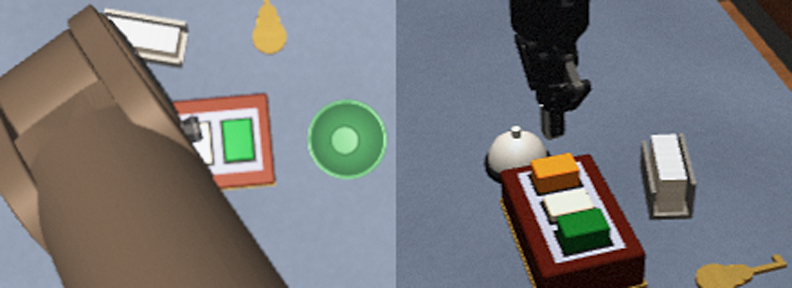

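The closed fingers are over the amber key (crop right, ~(553,125) above the key at (556,170)), clear of the others. Next is the press.

Call:
jog_arm --motion "0 0 0 0 0 15 1; 0 0 0 0 0 30 1; 0 0 0 0 0 38 1; 0 0 0 0 0 44 1; 0 0 0 0 0 50 1; 0 0 0 0 0 55 1; 0 0 0 0 0 59 1; 0 0 0 0 0 59 1"

```text
time_s: 3.8
tcp_pos: [562.3, 160.1, 62.9]
eef_rot: [0.0, 0.992, 0.125, 0.0]
contact_force: [-1.8, -1.1, 1.7]
opening: -0.001
```

Call:
jog_arm --motion "0 0 0 0 0 1 1; 0 0 0 0 0 1 1; 0 0 0 0 0 0 1; 0 0 0 0 0 -10 1; 0 0 0 0 0 -40 1; 0 0 0 0 0 -80 1; 0 0 0 0 0 -120 1; 0 0 0 0 0 -160 1"

```text
time_s: 4.6
tcp_pos: [562.0, 160.4, 225.4]
eef_rot: [0.0, 0.992, 0.125, 0.001]
contact_force: [0.6, -0.5, -0.3]
opening: 0.0
```

Call:
jog_arm --motion "0 0 0 -30 33 0 1; 0 0 0 -60 66 0 1; 0 0 0 -90 99 0 1; 0 0 0 -120 132 0 1; 0 0 0 -150 165 0 1; 0 0 0 -180 198 0 1; 0 0 0 -210 231 0 1; 0 0 0 -210 231 0 1"

```text
time_s: 5.4
tcp_pos: [412.9, -120.7, 225.9]
eef_rot: [0.001, 0.993, 0.121, 0.0]
contact_force: [0.8, 1.0, -0.2]
opening: -0.004
```

Run:
```python
from h import *
for c in('top','side'):
    p=snap(c,c+'9.png')
    for n in('amber_top','white_top','green_top','bell'):
        for d in manip.outline_of(p,n)[:1]:
            X=pts(p,d['region']); t=X[X[:,2]>np.percentile(X[:,2],90)-5]; print(c,n,round(d['confidence'],2),np.round(d['rect']),t.mean(0).round(1),np.median(t[:,2]).round(1))
s=manip.state();print(s['tcp_pos'],s['time_s'])
```

```text
top amber_top 0.61 [256. 187. 274. 216.] [563.6 160.8  65.4] 65.3
top white_top 0.68 [280. 186. 302. 211.] [567.6 111.1  78.3] 78.4
top green_top 0.62 [307. 187. 319. 205.] [571.5  61.7  78.3] 78.2
top bell 0.83 [203. 199. 238. 231.] [538.3 271.3  42.1] 41.1
side amber_top 0.77 [294. 166. 320. 188.] [560.6 159.4  65.7] 65.6
side white_top 0.57 [302. 179. 328. 203.] [563.9 108.9  78.4] 78.5
side green_top 0.6 [310. 196. 340. 222.] [568.6  59.3  78.3] 78.5
side bell 0.96 [270. 149. 307. 184.] [533.7 262.8  43.9] 42.3
[ 416.09322356 -114.77472204  225.27724533] 5.9
```

View pics/side9.png

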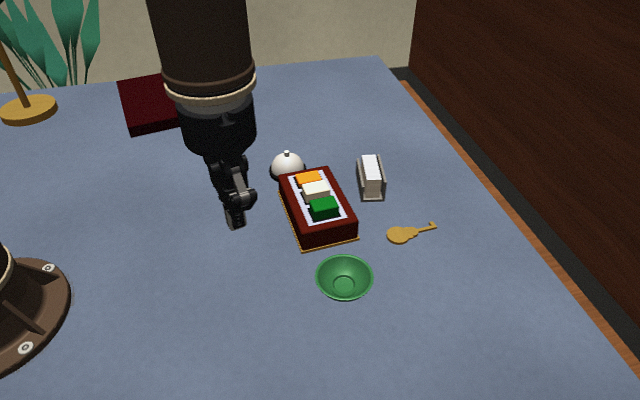

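Amber (308,178) is down, white (316,190) and green (324,208) are up, the bell (288,166) has not moved, and the arm is clear.

```bash
python3 -c "
from bench import manip
print(manip.sign_off())"
```

```text
the job is handed in; nothing more can be done
None
```

The amber key is latched down and the white key has popped up. I pressed amber about 16–17 mm with the closed fingertips, then drew the arm back and handed the job in at about 6 s of the 32 s allowed.

The last check, after letting go, used both cameras:

| Thing | Measured | Required |
|---|---|---|
| Amber top | 65–66 mm | below 70 mm |
| White top | 78 mm | above 74 mm |
| Green top | 78 mm | above 74 mm |
| Bell, top camera | moved less than 1 mm | less than 30 mm |
| Bell, side camera | mean shifted about 7 mm | less than 30 mm |

The two cameras disagree slightly on the bell. The side figure comes from scattered depth points on the bell's shiny dome. Its outline in that picture is unchanged to within 2 pixels, so I take the bell as not moved. At the end the arm was well clear of everything, and no check failed.

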